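Pack slide boxes as a column in the carrier and close its bail

TASK

Pack the two slide boxes from the sloping stand into the carrier: lower the deeper one squarely onto the box already standing there, then the shallower one on top of that. Keep hold of each until its hollow foot has gone fully down over the lid panel beneath it - do not drop it - and then let go. Last, swing the carrier's wire bail all the way up until it stands upright over the column, let go of it, and leave the bottle, flask, dish and timer standing around undisturbed.

Things in the scene. Friction and masses are not known exactly. Their poses are not given: they have to be found in the camera images.
- carrier: Fixed metal tray, 132 mm (its x) by 96 mm (its y), with corner angles reaching 18 mm above the worktop round the bottom box and an ear at each x end carrying the hinged wire bail (6 mm wire, arms 60 mm to either x side of the centre, clear of the boxes' ends). Floor pad 8 mm above the worktop. Origin: on the worktop under the tray's centre. The bail lies towards its -y side.
- bail_hinge (a point): Mid-point of the bail's hinge line, 20 mm above the worktop at the tray's centre; the hinge line runs along the carrier's x.
- bail_grip (a point): Centre of the bail's handle, moving with it: a black sleeve 12 mm thick, 52 mm long, parallel to the carrier's x, 143 mm from the hinge line, raised 34 mm beyond the bail's shoulders. Upright, the shoulders pass 4 mm above the top lid panel if every box is fully seated, and the handle's centre is 163 mm above the worktop.
- bail (a joint): Bail angle in rad: 0 = lying level towards the carrier's -y side, 1.57 = upright over the column, at its stop. Stays where it is left (hinge friction, about 1.5 to 2.5 N at the handle). The handle moves on an arc of 143 mm radius about bail_hinge, up from the -y side. At the start it is 0.15 to 0.6, so the handle stands 40 to 105 mm high beside the column.
- base_box: Closed slide box, grey, white lid: 92 (x) x 64 (y) mm, 36 high plus a raised lid panel 76 x 48 x 6 mm (top half 72 x 44). Hollow foot: recess 80 x 52, 6.5 mm deep, drops over the lid panel of a box below with 2 mm play all round. Flat sides, 2 mm catch on the -x end; half a turn makes no difference. Stands in the carrier, length along its x; loose, 0.28 kg. Origin: centre of the underside, z up.
- deep_box: The deeper of the two boxes on the stand: made just like base_box (same plan, panel and foot, same origin and axes) but 46 mm high plus the 6 mm lid panel, about 0.26 kg. Starts in either place on the stand, foot on the slope, lid away from it, its -x end down against the lip. Seated, its origin is 36 mm above base_box's.
- shallow_box: The shallower of the two: same plan, panel and foot as base_box, but only 26 mm high plus the 6 mm lid panel, about 0.16 kg; same origin and axes. Starts in the other place on the stand, lying likewise. Seated, its origin is 46 mm above deep_box's.
- stand: Fixed sheet-metal stand, 204 mm wide (its y), 120 mm deep; its slope rises at 25 degrees towards its own +x (away from the robot), from 24 to 76 mm above the worktop, with a lip 12 mm high along the low front edge. The two boxes lie on it side by side, 102 mm apart between centres (38 mm free between them), length up the slope. Origin: on the worktop under the middle.
- amber_bottle: Bystander: brown bottle with white cap, 43 mm across, 123 mm tall, standing. Origin: centre of the underside.
- flask: Bystander: glass conical flask, 64 mm across, 100 mm tall, standing. Origin: centre of the underside.
- petri_dish: Bystander: glass dish, 60 mm across, 14 mm high. Origin: centre of the underside.
- stopwatch: Bystander: white laboratory timer, 70 x 62 x 22 mm, lying on its back. Origin: centre of the underside.

How it is judged:
By the outcome, as a careful person would: the job done as asked, in the order asked, and still so for the second after the job is handed in, with the robot touching nothing.
It also fails if it takes over 72 s, if anything falls off the work surface, if the arm or the gripper's body presses on something with over 40 N, if the wrist force passes 120 N, or if a joint passes its speed limit or range.

ROBOT

A 6-joint arm with a two-finger parallel gripper is mounted at the origin on a cart in front of the work surface, level with it; the furniture and walls round the work are solid. World frame = base frame: x ahead of the robot, y to its left, z up, the work surface at z = 0. Lengths are in mm, angles in rad, forces in N, time in s.
With the tool pointing down it reaches from about 350 to 975 mm from the base axis. Payload 7.1 kg.
Tool frame: the origin (TCP) lies between the finger pads; the fingertips stand 17 mm ahead of it and the grasp point (between the pads) lies 2 mm behind it; z points along the fingers, y is the line along which they close (so a half turn about z gives the same grasp; the last joint's range is limited). The gripper opens to 88 mm and grips with 3 to 60 N. Pads are 20 mm wide; open, the fingers measure 115 mm over their backs; the gripper's body (75 mm by 178 mm) begins 61 mm behind the grasp point.
Start: joints at [1.299, 0.423, 1.63, -0, 1.089, -0.019], TCP at [156.291, 605.126, 239.675] pointing down, gripper open.
Joint ranges: [-3, 3], [-0.9, 2.11], [0.09, 2.58], [-1.31, 4.45], [0.11, 2.69], [-2.54, 2.54]. Speed limits (rad/s): [2.39, 2.39, 3.01, 3.14, 3.14, 3.14].

INTERFACE

Orientations are given as a rotation vector (axis times angle).
In Python, from workcell import ctrl gives the robot as it stands.
- The arm moves only by the shell command python3 jog.py 'ROWS' [OPENING]. ROWS is a JSON list of rows, 1 to 5 of them, each of 6 numbers: dx, dy, dz in mm, then a rotation vector rx, ry, rz in rad; each row shifts and turns the commanded pose from where the row before left it, along the tool's axes as they then stand; what a row does not reach is not made up. A row lasts 1/12 s, in which the tool goes at most 41.7 mm and 0.125 rad, less where a joint would pass 70% of its speed; a pose out of reach is approached as far as the arm can. OPENING is the finger opening in mm, set as the command begins (- or left out keeps the last). The fingers move at their own pace and stop on an object; the grip force is fixed at half the most. Time passes only in rows, so rows that do not move let the fingers close. It prints the time, the measured TCP pose, the force, the opening and the grip force at its end.
- ctrl.get_obs(): the state, without advancing time (a new reading comes with each control period).
- ctrl.get_image(name): name is "side" or "top"; returns a dict with "img" (400x640x3 uint8, red, green, blue), "fx", "fy", "cx", "cy" (pixels), "k1" (the pictures are not rectified: a ray, as slopes to the right and down, at radius r is drawn at 1 + k1 r^2 times it, then the intrinsics apply), "R" (3x3) and "t" (3): a world point X has camera coordinates R X + t. Camera axes: x right, y down, z forward; pixel columns grow to the right and rows downward; lengths in mm; the calibration is good to about 2 mm. A picture is of the moment at which its call begins. There is no depth.
- ctrl.close_job(): hands the job in; it is judged then, once.
The state is a dict: "t": time; "qpos": joint angles; "qvel": joint speeds; "joint_torque": joint torques, N m; "ee_pos": TCP position; "orientation": TCP orientation; "ft_force": force on the tool from outside, world axes, zero at the start; "moment": the same for the moment, N m; "width": finger opening in mm; "grasp_force": force on a finger pad.
Only numpy, scipy, OpenCV 4.12 (cv2) and the standard library are available. Lean on these libraries where they do the work, as an engineer would, in place of code of your own. Each camera call takes 0.05 s, during which the arm holds its last target. There are 200 camera calls.

## Working session

There is one attempt and no reset: what is moved stays moved. The work goes in short steps, Python scripts to look and compute and a shell command to move; the robot and the scene stay as the last step left them, time stands still between calls to the robot, and variables do not carry over. Pictures are saved under pics/ and viewed, at most 10 in all, crops included, and the job is handed in when it is done.

```bash
ls; mkdir -p pics
python3 - <<'E'
from workcell import ctrl
import cv2
for n in("side","top"):
    d=ctrl.get_image(n); cv2.imwrite(f"pics/{n}0.png",d["img"][:,:,::-1])
    print(n,{k:(v.tolist() if hasattr(v,'tolist') else v) for k,v in d.items() if k!='img'})
print(ctrl.get_obs())
E
```

```text
jog.py
pics
workcell.py
side {'fx': 501.3507070903206, 'fy': 501.3507070903206, 'cx': 319.0716798010743, 'cy': 200.82651190945424, 'k1': -0.03710589034277328, 'R': [[-0.9783874048369893, -0.20540536082095698, -0.023805961487698715], [-0.060887853129427995, 0.39619987321876016, -0.9161431819332213], [0.19761263977192986, -0.8948934563440781, -0.4001436571969105]], 't': [529.1333700309225, 155.00623429259005, 871.0755681334746]}
top {'fx': 363.8085453085646, 'fy': 363.8085453085646, 'cx': 314.8382003235918, 'cy': 198.64973801690397, 'k1': 0.019938295944224638, 'R': [[-0.02752853275756266, -0.9995863120778963, 0.008329741336076642], [-0.9833004771714678, 0.02557852320272119, -0.18018299238588353], [0.17989539037612753, -0.013150812038729505, -0.9835978368541395]], 't': [-162.44032449557233, 578.0044339412754, 818.3532264251181]}
{'t': 0.1, 'qpos': array([ 1.29896598e+00,  4.23743013e-01,  1.63058506e+00,  1.29094639e-05,
        1.08859683e+00, -1.89984490e-02]), 'qvel': array([-8.88044391e-06, -8.10112057e-04, -2.45265949e-03,  6.17803464e-04,
        1.06115671e-03,  2.35611537e-03]), 'joint_torque': array([-2.25661229e-04, -5.45620930e+01, -2.74325556e+01,  6.45540236e-02,
        1.88567396e-02, -1.88796929e-05]), 'ee_pos': array([156.18815459, 604.69068319, 239.00398442]), 'orientation': array([-3.96073949e-01, -3.11631859e+00,  2.06786342e-03]), 'ft_force': array([ 0.3756471 , -0.32812899, -0.84906028]), 'moment': array([ 0.01845081,  0.05470878, -0.0329276 ]), 'grasp_force': 0.0, 'width': 87.7339106350013}
```
View pics/side0.png

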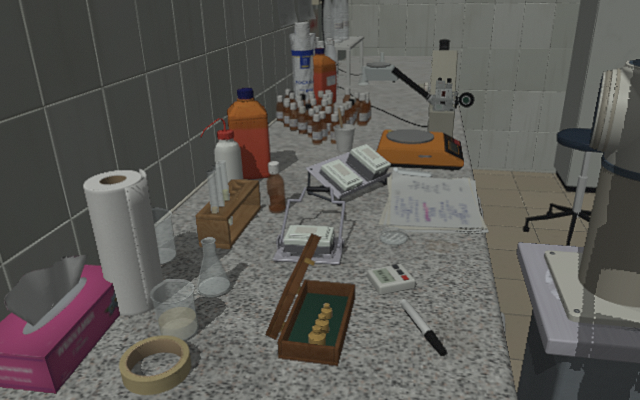

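View pics/top0.png

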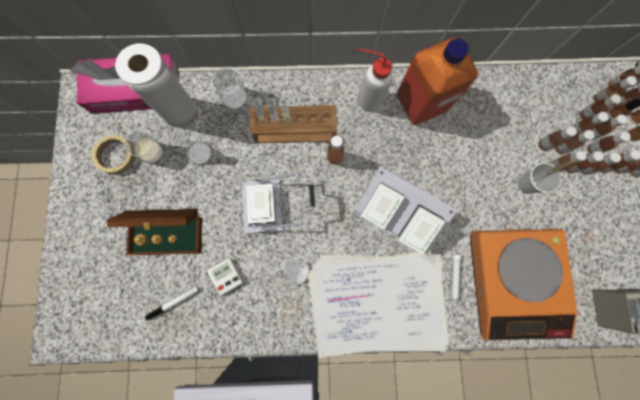

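The side view shows the carrier near px (312,235) with its bail raised behind it, and the stand at (345,172) with two white lids. The top view shows the carrier at (262,205), the bail handle at (312,196), the stand at (405,212), the bottle at (336,148), the flask at (199,153), the timer at (225,277) and the dish at (296,271). I'll look closer at both.

Run:
```python
import cv2
t=cv2.imread("pics/top0.png"); s=cv2.imread("pics/side0.png")
cv2.imwrite("pics/topc.png",cv2.resize(t[155:265,235:465],None,fx=3.4,fy=3.4,interpolation=cv2.INTER_CUBIC))
cv2.imwrite("pics/sidec.png",cv2.resize(s[135:270,265:400],None,fx=4.4,fy=4.4,interpolation=cv2.INTER_CUBIC))
```

View pics/topc.png

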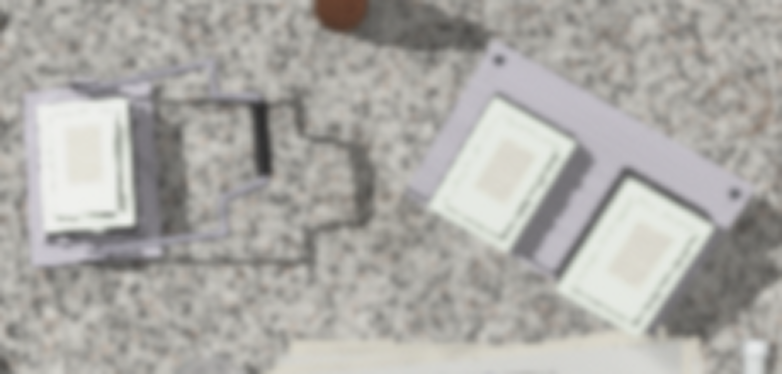

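View pics/sidec.png

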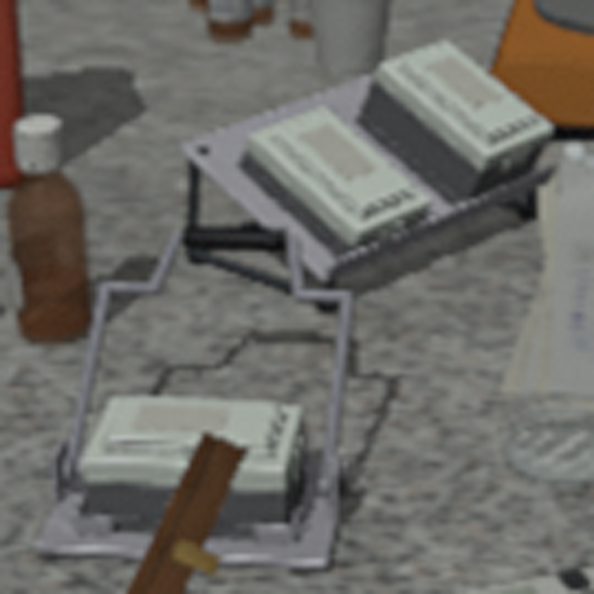

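The top crop shows the shallow box on the left of the stand, at full px (383,206), and the deep box on the right at (422,229). The side crop confirms which is deeper. The bail is partly raised with its handle at full px (312,196), and the base box lid is at (260,202). Next I'll measure these.

```bash
cat > h.py <<'E'
import numpy as np, cv2
from workcell import ctrl
from scipy.spatial.transform import Rotation as Rn
def shot(n):
    d=ctrl.get_image(n); d["R"]=np.array(d["R"]);d["t"]=np.array(d["t"])
    d["K"]=np.array([[d["fx"],0,d["cx"]],[0,d["fy"],d["cy"]],[0,0,1.]]); d["D"]=np.array([d["k1"],0,0,0.])
    d["C"]=-d["R"].T@d["t"]; return d
def rays(d,px):
    u=cv2.undistortPoints(np.float64(px).reshape(-1,1,2),d["K"],d["D"]).reshape(-1,2)
    return np.c_[u,np.ones(len(u))]@d["R"]
def cast(d,px,p0,n=(0,0,1.)):
    r=rays(d,px); n=np.array(n); return d["C"]+r*(((np.array(p0)-d["C"])@n)/(r@n))[:,None]
def castz(d,px,z): return cast(d,px,(0,0,z))
def proj(d,X): return cv2.projectPoints(np.float64(X).reshape(-1,1,3),cv2.Rodrigues(d["R"])[0],d["t"],d["K"],d["D"])[0].reshape(-1,2)
def tri(d1,p1,d2,p2):
    a,b=rays(d1,p1)[0],rays(d2,p2)[0]; s=np.linalg.lstsq(np.c_[a,-b],d2["C"]-d1["C"],rcond=None)[0]
    q1,q2=d1["C"]+a*s[0],d2["C"]+b*s[1]; return (q1+q2)/2,np.linalg.norm(q1-q2)
def blobs(mask,roi,amin):
    x0,y0,x1,y1=roi; m=np.zeros(mask.shape,np.uint8); m[y0:y1,x0:x1]=mask[y0:y1,x0:x1]
    m=cv2.morphologyEx(m,cv2.MORPH_CLOSE,np.ones((3,3)))
    c=cv2.findContours(m,cv2.RETR_EXTERNAL,cv2.CHAIN_APPROX_NONE)[0]
    return sorted([k for k in c if cv2.contourArea(k)>amin],key=cv2.contourArea,reverse=True)
E
python3 - <<'E'
from h import *
np.set_printoptions(precision=1,suppress=True)
for n,roi in(("top",(235,150,465,270)),("side",(270,135,400,270))):
    d=shot(n); print(n,d["C"]); im=d["img"].astype(int); 
    hsv=cv2.cvtColor(d["img"],cv2.COLOR_RGB2HSV)
    w=((im.min(2)>185)).astype(np.uint8)
    for c in blobs(w,roi,60):
        print("white",cv2.contourArea(c),cv2.minAreaRect(c))
    lav=((im[:,:,2]-im[:,:,1]>9)&(im[:,:,2]>100)).astype(np.uint8)
    for c in blobs(lav,roi,40): 
        print("lav",cv2.contourArea(c),cv2.minAreaRect(c), cv2.approxPolyDP(c,3,True).reshape(-1,2).tolist())
    bl=((im.max(2)<60)).astype(np.uint8)
    for c in blobs(bl,roi,20): print("blk",cv2.contourArea(c),cv2.minAreaRect(c))
    if n=="top":
        for p in((270,203),(383,203),(261,202),(375,220),(405,211),(425,185)): print(p,im[p[1],p[0]])
E
```

```text
top [ 416.7 -166.4  910.4]
white 2755.5 ((378.0, 238.5), (61.0, 130.0), 90.0)
white 2021.0 ((403.1402587890625, 210.7378387451172), (88.42455291748047, 54.281028747558594), 28.1416015625)
white 1164.5 ((257.5857849121094, 206.0589141845703), (50.872520446777344, 30.64008140563965), 87.61405944824219)
white 63.5 ((456.0, 262.0), (14.0, 6.0), 90.0)
(270, 203) [197 201 194]
(383, 203) [218 216 206]
(261, 202) [229 228 218]
(375, 220) [212 218 208]
(405, 211) [179 176 182]
(425, 185) [179 175 168]
side [355.  826.8 503.2]
blk 154.5 ((373.402099609375, 181.65464782714844), (14.722519874572754, 35.94325256347656), 66.03750610351562)
blk 142.0 ((316.4146423339844, 189.73170471191406), (35.29527282714844, 17.179115295410156), 38.65980911254883)
blk 25.0 ((345.3140869140625, 193.65524291992188), (4.9269022941589355, 17.484495162963867), 57.2647705078125)
```

Run:
```python
from h import *
np.set_printoptions(precision=1,suppress=True)
d=shot("top"); im=d["img"].astype(int)
print(im[210,340:450:4].tolist()); print(im[202,240:290:2].tolist())
w=((im[:,:,1]>200)).astype(np.uint8)
for roi in ((237,175,285,240),(355,165,465,254)):
  for c in blobs(w,roi,200): print("white",cv2.contourArea(c),cv2.minAreaRect(c),cv2.approxPolyDP(c,2,True).reshape(-1,2).tolist())
lav=((im[:,:,2]-im[:,:,1]>2)&(im[:,:,2]>im[:,:,0])).astype(np.uint8)
for c in blobs(lav,(235,150,465,270),40): print("lav",cv2.contourArea(c),cv2.minAreaRect(c),cv2.approxPolyDP(c,2,True).reshape(-1,2).tolist())
d=shot("side"); im=d["img"].astype(int)
print(im[178,310:400:3].tolist())
w=((im[:,:,1]>175)).astype(np.uint8)
for roi in ((280,220,340,255),(318,140,395,195)):
  for c in blobs(w,roi,100): print("white",cv2.contourArea(c),cv2.minAreaRect(c),cv2.approxPolyDP(c,2,True).reshape(-1,2).tolist())
```

```text
[[113, 111, 106], [104, 103, 98], [156, 153, 147], [187, 184, 177], [170, 167, 173], [187, 183, 191], [208, 213, 207], [225, 229, 222], [229, 233, 227], [221, 221, 211], [218, 217, 206], [218, 216, 206], [228, 231, 225], [201, 207, 198], [164, 167, 162], [116, 114, 119], [142, 139, 144], [191, 188, 195], [183, 180, 187], [127, 130, 126], [229, 233, 227], [204, 210, 201], [114, 115, 115], [165, 162, 168], [191, 188, 195], [191, 187, 195], [191, 188, 196], [185, 181, 188]]
[[179, 177, 171], [177, 175, 176], [199, 196, 204], [211, 210, 213], [235, 236, 233], [232, 234, 230], [238, 239, 236], [233, 233, 228], [228, 227, 217], [229, 228, 218], [229, 228, 218], [229, 227, 218], [231, 230, 223], [236, 238, 234], [224, 227, 221], [194, 198, 191], [218, 221, 214], [120, 121, 119], [109, 106, 111], [115, 112, 118], [115, 112, 115], [105, 104, 102], [109, 108, 104], [113, 113, 108], [128, 127, 122]]
white 980.0 ((257.9212951660156, 201.8984832763672), (40.82455825805664, 28.7838077545166), 85.91438293457031) [[246, 184], [243, 195], [246, 198], [247, 223], [273, 220], [271, 184]]
white 1052.5 (
[... 722 characters left out ...]
 52.590721130371094), 29.744882583618164) [[355, 210], [360, 213], [376, 186], [383, 182], [405, 196], [387, 228], [393, 234], [399, 234], [418, 205], [441, 216], [446, 222], [455, 212], [451, 207], [383, 168], [378, 170]]
[[88, 88, 85], [108, 109, 105], [127, 126, 130], [140, 140, 145], [141, 142, 147], [76, 77, 80], [67, 67, 69], [105, 110, 106], [131, 138, 130], [171, 179, 171], [138, 144, 138], [166, 175, 166], [168, 177, 167], [167, 176, 167], [168, 176, 167], [153, 160, 151], [157, 165, 156], [148, 149, 152], [83, 85, 86], [72, 74, 76], [63, 63, 65], [32, 32, 33], [64, 64, 67], [69, 69, 71], [59, 59, 61], [43, 44, 46], [150, 150, 139], [132, 133, 125], [144, 147, 144], [147, 150, 146]]
```

Run:
```python
from h import *
np.set_printoptions(precision=1,suppress=True)
d=shot("top"); s=shot("side"); im=d["img"].astype(int)
rear=castz(d,[(382,168),(455,211)],76); print("rear",rear)
e=rear[0]-rear[1]; yaw=np.arctan2(e[1],e[0])-np.pi/2; print("stand yaw",yaw,np.linalg.norm(e))
fr=castz(d,[(355,211)],24); print("frontL",fr)
ex=np.array([np.cos(yaw),np.sin(yaw),0]); ey=np.array([-ex[1],ex[0],0])
org=rear.mean(0)-56*ex; org[2]=0
print("org",org,"front: depth",(rear[0]-fr[0])@ex)
a=np.radians(25); n=np.array([0,0,1])*np.cos(a)-ex*np.sin(a); u=ex*np.cos(a)+np.array([0,0,1])*np.sin(a)
w=((im[:,:,1]>196)).astype(np.uint8)
for name,h,roi in(("shallow",26,(355,165,409,232)),("deep",46,(394,200,450,252))):
    cs=[c for c in blobs(w,roi,200)]
    c=max(cs,key=cv2.contourArea)
    P=cast(d,c.reshape(-1,2),org+[0,0,50]+n*h,n)-org
    r=cv2.minAreaRect(np.float32(np.c_[P@u,P@ey])); print(name,r,"ctr",org+u*(r[0][0])+ey*r[0][1], "size+~2")
    ctr=org+u*((r[0][0]))+ey*r[0][1]
w=((im[:,:,1]>196)).astype(np.uint8)
c=blobs(w,(244,175,285,240),200)[0]
P=castz(d,c.reshape(-1,2),46); print("base",cv2.minAreaRect(np.float32(P[:,:2])))
print("tray pts z8", castz(d,[(243,182),(243,232),(282,228)],8))
print("handle", tri(d,(312.3,196),s,(318.4,189.2)), tri(d,(311.2,186),s,(307.5,189.5)),tri(d,(313.5,206),s,(329.3,189)))
```

```text
rear [[ 639.  -338.7   76. ]
 [ 531.7 -501.6   76. ]]
stand yaw -0.5823271882492127 194.9762347930147
frontL [[ 545.3 -276.3   24. ]]
org [ 538.6 -389.3    0. ] front: depth 112.55900765745226
shallow ((7.357242584228516, 52.098114013671875), (93.8395767211914, 63.14535903930664), 1.1207678318023682) ctr [ 572.8 -349.5    3.1] size+~2
deep ((10.280811309814453, -49.92655944824219), (91.82192993164062, 62.69732666015625), 0.5378495454788208) ctr [ 518.9 -436.2    4.3] size+~2
base ((560.792236328125, -42.10057830810547), (119.026611328125, 69.3340072631836), 0.43843090534210205)
tray pts z8 [[629.4   2.5   8. ]
 [502.5   1.5   8. ]
 [509.8 -94.9   8. ]]
handle (array([ 575.2, -171.6,   84.5]), np.float64(2.191862616746753)) (array([ 599.3, -169.6,   83.1]), np.float64(2.425223608747828)) (array([ 551.3, -173.8,   85.6]), np.float64(1.7971311118539297))
```

Run:
```python
from h import *
np.set_printoptions(precision=2,suppress=True)
d=shot("top"); s=shot("side"); im=d["img"].astype(int)
w=((im[:,:,1]>190)&(im[:,:,1]-im[:,:,2]>=1)).astype(np.uint8)
w=cv2.morphologyEx(w,cv2.MORPH_OPEN,np.ones((5,5)))
c=blobs(w,(238,175,285,240),200)[0]
P=castz(d,c.reshape(-1,2),44); rb=cv2.minAreaRect(np.float32(P[:,:2])); print("base",rb)
print("tray px z10", castz(d,[(243.2,182.4),(245.3,232.9),(282,229.5)],10))
org=np.array([538.6,-389.3,0]); yaw=-.5823; ex=np.array([np.cos(yaw),np.sin(yaw),0]); ey=np.array([-ex[1],ex[0],0]);a=np.radians(25)
n=np.array([0,0,1])*np.cos(a)-ex*np.sin(a); u=ex*np.cos(a)+np.array([0,0,1])*np.sin(a)
L=np.array([(1,1),(1,-1),(-1,-1),(-1,1)])*[46,32]
sets=[]
for U,V,h in((7.4,52.1,26),(10.3,-49.9,46)):
    o=org+u*U+ey*V+n*(50*np.cos(a)+h); print("lid ctr",o); sets.append(o+L[:,:1]*u+L[:,1:]*ey)
def base(y,cx,cy): 
    R=Rn.from_euler('z',y).as_matrix(); return np.c_[L,np.full(4,44)]@R.T*[1,1,1]+[cx,cy,0]
yb=0.07; sets.append(base(yb,rb[0][0],rb[0][1]))
out=[]
for q,(x0,y0,x1,y1),f in((d,(235,160,460,260),3.5),(s,(280,140,395,260),3.5)):
    g=cv2.resize(np.ascontiguousarray(q["img"][y0:y1,x0:x1,::-1]),None,fx=f,fy=f,interpolation=cv2.INTER_CUBIC)
    for S in sets: cv2.polylines(g,[np.int32((proj(q,S)-[x0,y0]+.5)*f)],True,(0,0,255),1)
    out.append(g)
H=sum(g.shape[0] for g in out); W=max(g.shape[1] for g in out); k=np.zeros((H,W,3),np.uint8); y=0
for g in out: k[y:y+g.shape[0],:g.shape[1]]=g; y+=g.shape[0]
k=cv2.resize(k,None,fx=min(1,598/H),fy=min(1,598/H)); print(k.shape); cv2.imwrite("pics/ov.png",k)
```

```text
base ((568.367919921875, -44.06529235839844), (90.55406188964844, 61.71158981323242), 3.441303014755249)
tray px z10 [[627.85   1.66  10.  ]
 [499.92  -4.54  10.  ]
 [505.86 -95.04  10.  ]]
lid ctr [ 547.68 -332.9    67.76]
lid ctr [ 486.72 -414.89   87.11]
(598, 612, 3)
```

View pics/ov.png

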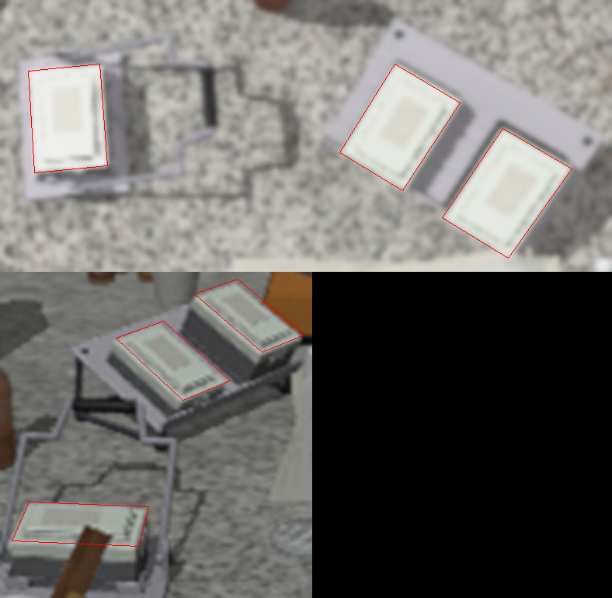

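The overlay puts the projected lid outlines on all three boxes in both views, to within 1–2 mm. The handle and the base box also agree on the carrier's centre. Now I'll plan the first moves.

```bash
cat >> h.py <<'E'
a25=np.radians(25); SY=-.5823; org=np.array([538.6,-389.3,0])
ex=np.array([np.cos(SY),np.sin(SY),0]); ey=np.array([-ex[1],ex[0],0])
nn=np.array([0,0,1])*np.cos(a25)-ex*np.sin(a25); uu=ex*np.cos(a25)+np.array([0,0,1])*np.sin(a25)
RS=np.c_[-uu,ey,-nn]              # tool on stand
def down(phi): y=np.array([np.cos(phi),np.sin(phi),0]); z=np.array([0,0,-1.]); return np.c_[np.cross(y,z),y,z]
SH=np.array([547.7,-332.9,67.8]); DP=np.array([486.7,-414.9,87.1])  # lid-edge centres on stand
BC=np.array([568.4,-44.1,44]); CY=0.057
def plan(*pts):
    """pts: (pos,R); prints translation-then-rotation steps in tool axes from the current pose"""
    o=ctrl.get_obs(); p=np.array(o["ee_pos"]); R=Rn.from_rotvec(o["orientation"]).as_matrix()
    print("t %.1f at"%o["t"],p.round(1),"F",np.round(o["ft_force"],1),"w %.1f g %.1f"%(o["width"],o["grasp_force"]),"q",np.round(o["qpos"],2))
    for P,Q in pts:
        dt=R.T@(np.array(P)-p); dr=Rn.from_matrix(R.T@Q).as_rotvec()
        print("trans",dt.round(1),"rows>=%.1f"%(np.linalg.norm(dt)/41.7),"rot",dr.round(3),"rows>=%.1f"%(np.linalg.norm(dr)/.125)); p,R=np.array(P),Q
E
python3 - <<'E'
from h import *
R0=Rn.from_rotvec(ctrl.get_obs()["orientation"]).as_matrix()
print(castz(shot("top"),[(336,163)],0))
plan(((480,100,260),R0),((460,-380,240),R0),(DP+120*nn,RS),(DP-20*nn,RS))
E
```

```text
[[ 675.63227048 -235.97476123    0.        ]]
t 0.6 at [156.3 605.1 239.7] F [-0.4  0.5 -0.1] w 87.6 g 0.0 q [ 1.3   0.42  1.63 -0.    1.09 -0.02]
trans [-439.7 -408.1  -20.3] rows>=14.4 rot [0. 0. 0.] rows>=0.0
trans [-100.7 -469.7   20. ] rows>=11.5 rot [0. 0. 0.] rows>=0.0
trans [ 13.4 -10.7  44.1] rows>=1.1 rot [ 0.072 -0.432  0.324] rows>=4.4
trans [  0.   0. 140.] rows>=3.4 rot [0. 0. 0.] rows>=0.0
```

```bash
for i in 1 2 3 4; do :; done
python3 jog.py '[[-22,-20,-1,0,0,0],[-22,-20,-1,0,0,0],[-22,-20,-1,0,0,0],[-22,-20,-1,0,0,0],[-22,-20,-1,0,0,0]]' 88
python3 jog.py '[[-22,-20,-1,0,0,0],[-22,-20,-1,0,0,0],[-22,-20,-1,0,0,0],[-22,-20,-1,0,0,0],[-22,-20,-1,0,0,0]]'
python3 jog.py '[[-22,-20,-1,0,0,0],[-22,-20,-1,0,0,0],[-22,-20,-1,0,0,0],[-22,-20,-1,0,0,0],[-22,-20,-1,0,0,0]]'
python3 jog.py '[[-22,-20,-1,0,0,0],[-22,-20,-1,0,0,0],[-22,-20,-1,0,0,0],[-22,-20,-1,0,0,0],[-22,-20,-1,0,0,0]]'
python3 - <<'E'
from h import *
R0=Rn.from_rotvec(ctrl.get_obs()["orientation"]).as_matrix()
plan(((460,-380,240),R0),(DP+120*nn,RS),(DP-20*nn,RS))
E
```

```text
t: 0.97
ee_pos: [238.3, 479.6, 244.8]
orientation: [0.395, 3.117, 0.0]
ft_force: [-0.2, -0.2, 0.6]
width: 87.7
grasp_force: 0.0
t: 1.38
ee_pos: [319.9, 355.2, 249.9]
orientation: [0.396, 3.116, 0.001]
ft_force: [0.3, -0.7, 0.2]
width: 87.8
grasp_force: 0.0
t: 1.8
ee_pos: [401.4, 230.9, 255.0]
orientation: [0.396, 3.116, 0.001]
ft_force: [0.7, 0.4, -0.8]
width: 87.9
grasp_force: 0.0
t: 2.22
ee_pos: [482.9, 106.4, 260.0]
orientation: [0.396, 3.116, 0.0]
ft_force: [-0.6, 0.3, -0.1]
width: 88.1
grasp_force: 0.0
t 2.2 at [482.9 106.4 260. ] F [-0.6  0.3 -0.1] w 88.1 g 0.0 q [ 0.19  0.2   1.89  0.    1.04 -1.13]
trans [ -99.5 -476.7   19.9] rows>=11.7 rot [0. 0. 0.] rows>=0.0
trans [ 13.4 -10.7  44.1] rows>=1.1 rot [ 0.072 -0.432  0.324] rows>=4.4
trans [  0.   0. 140.] rows>=3.4 rot [0. 0. 0.] rows>=0.0
```

```bash
python3 jog.py '[[-6.6,-32,1.3,0,0,0],[-6.6,-32,1.3,0,0,0],[-6.6,-32,1.3,0,0,0],[-6.6,-32,1.3,0,0,0],[-6.6,-32,1.3,0,0,0]]'
python3 jog.py '[[-6.6,-32,1.3,0,0,0],[-6.6,-32,1.3,0,0,0],[-6.6,-32,1.3,0,0,0],[-6.6,-32,1.3,0,0,0],[-6.6,-32,1.3,0,0,0]]'
python3 jog.py '[[-6.6,-32,1.3,0,0,0],[-6.6,-32,1.3,0,0,0],[-6.6,-32,1.3,0,0,0],[-6.6,-32,1.3,0,0,0],[-6.6,-32,1.3,0,0,0]]'
python3 jog.py '[[0,0,0,0.0144,-0.0864,0.0648],[0,0,0,0.0144,-0.0864,0.0648],[0,0,0,0.0144,-0.0864,0.0648],[0,0,0,0.0144,-0.0864,0.0648],[0,0,0,0.0144,-0.0864,0.0648]]'
python3 - <<'E'
from h import *
plan((DP+100*nn,RS),(DP-20*nn,RS))
E
```

```text
t: 2.63
ee_pos: [474.0, -56.9, 253.3]
orientation: [0.396, 3.116, -0.0]
ft_force: [0.5, -0.6, -0.8]
width: 88.0
grasp_force: 0.0
t: 3.05
ee_pos: [465.8, -220.3, 246.9]
orientation: [0.396, 3.116, -0.0]
ft_force: [1.1, 0.3, 0.8]
width: 87.8
grasp_force: 0.0
t: 3.47
ee_pos: [457.7, -383.4, 240.2]
orientation: [0.396, 3.116, -0.0]
ft_force: [0.7, -0.1, -0.2]
width: 87.6
grasp_force: 0.0
t: 3.88
ee_pos: [457.8, -382.3, 240.9]
orientation: [0.784, 2.598, -0.175]
ft_force: [0.6, -0.3, -0.7]
width: 87.6
grasp_force: 0.0
t 3.9 at [ 457.8 -382.3  240.9] F [ 0.6 -0.3 -0.7] w 87.6 g 0.0 q [-0.75  0.24  1.98  0.15  0.49 -1.85]
trans [ 27.1 -11.4  57. ] rows>=1.5 rot [-0.001  0.005 -0.004] rows>=0.0
trans [  0.  -0. 120.] rows>=2.9 rot [0. 0. 0.] rows>=0.0
```

```bash
python3 jog.py '[[13.6,-5.7,28.5,0,0,0],[13.5,-5.7,28.5,0,0.005,-0.004],[0,0,25,0,0,0],[0,0,25,0,0,0],[0,0,20,0,0,0]]'
python3 jog.py '[[0,0,15,0,0,0],[0,0,15,0,0,0],[0,0,12,0,0,0],[0,0,8,0,0,0],[0,0,0,0,0,0]]'
python3 - <<'E'
from h import *
plan((DP-20*nn,RS))
E
python3 jog.py '[[0,0,0,0,0,0],[0,0,0,0,0,0],[0,0,0,0,0,0],[0,0,0,0,0,0],[0,0,0,0,0,0]]' 50
python3 jog.py '[[0,0,0,0,0,0],[0,0,0,0,0,0],[0,0,0,0,0,0],[0,0,0,0,0,0],[0,0,0,0,0,0]]'
```

```text
t: 4.3
ee_pos: [475.8, -407.3, 112.0]
orientation: [0.777, 2.611, -0.172]
ft_force: [0.8, -0.5, 0.1]
width: 87.8
grasp_force: 0.0
t: 4.72
ee_pos: [493.2, -418.4, 66.7]
orientation: [0.777, 2.612, -0.172]
ft_force: [0.3, 0.7, 0.2]
width: 87.7
grasp_force: 0.0
t 4.7 at [ 493.2 -418.4   66.7] F [0.3 0.7 0.2] w 87.7 g 0.0 q [-0.75  0.6   1.95  0.39  0.19 -2.12]
trans [-1.9 -0.7 -1.6] rows>=0.1 rot [ 0.    -0.007  0.004] rows>=0.1
t: 5.13
ee_pos: [493.3, -418.7, 68.9]
orientation: [0.776, 2.61, -0.173]
ft_force: [-2.0, 2.3, 4.6]
width: 64.0
grasp_force: 29.9
t: 5.55
ee_pos: [493.3, -418.7, 68.9]
orientation: [0.776, 2.61, -0.173]
ft_force: [-2.9, 1.7, 6.2]
width: 64.0
grasp_force: 29.9
```

```bash
python3 jog.py '[[0,0,-5,0,0,0],[0,0,-10,0,0,0],[0,0,-20,0,0,0],[0,0,-30,0,0,0],[0,0,-30,0,0,0]]'
python3 - <<'E'
from h import *
o=ctrl.get_obs();R=Rn.from_rotvec(o["orientation"]).as_matrix();Q=down(CY+np.pi/2)
plan((o["ee_pos"],R),(np.array([540,-300,220]),R),(np.array([568.4,-44.1,200]),R),(np.array([568.4,-44.1,180]),Q))
E
```

```text
t: 5.97
ee_pos: [458.4, -395.3, 154.2]
orientation: [0.778, 2.614, -0.171]
ft_force: [-0.4, -0.3, -2.2]
width: 63.6
grasp_force: 29.9
t 6.0 at [ 458.4 -395.3  154.2] F [-0.4 -0.3 -2.2] w 63.6 g 29.9 q [-0.77  0.4   2.01  0.24  0.32 -1.98]
trans [0. 0. 0.] rows>=0.0 rot [0. 0. 0.] rows>=0.0
trans [-42.1 124.3 -53.4] rows>=3.4 rot [0. 0. 0.] rows>=0.0
trans [113.9 229.8 -30.2] rows>=6.2 rot [0. 0. 0.] rows>=0.0
trans [ 8.3  0.  18.2] rows>=0.5 rot [-0.137  0.412 -0.625] rows>=6.1
```

```bash
python3 jog.py '[[-8.4,24.9,-10.7,0,0,0],[-8.4,24.9,-10.7,0,0,0],[-8.4,24.9,-10.7,0,0,0],[-8.4,24.9,-10.7,0,0,0],[-8.4,24.9,-10.7,0,0,0]]'
python3 jog.py '[[11.4,23,-3,0,0,0],[11.4,23,-3,0,0,0],[11.4,23,-3,0,0,0],[11.4,23,-3,0,0,0],[11.4,23,-3,0,0,0]]'
python3 jog.py '[[11.4,23,-3,0,0,0],[11.4,23,-3,0,0,0],[11.4,23,-3,0,0,0],[11.4,23,-3,0,0,0],[11.4,23,-3,0,0,0]]'
python3 jog.py '[[0,0,0,-0.0171,0.0515,-0.0781],[0,0,0,-0.0171,0.0515,-0.0781],[0,0,0,-0.0171,0.0515,-0.0781],[0,0,0,-0.0171,0.0515,-0.0781]]'
python3 jog.py '[[0,0,0,-0.0171,0.0515,-0.0781],[0,0,0,-0.0171,0.0515,-0.0781],[0,0,0,-0.0171,0.0515,-0.0781],[0,0,0,-0.0171,0.0515,-0.0781]]'
python3 - <<'E'
from h import *
plan((np.array([568.4,-44.1,150]),down(CY+np.pi/2)))
for n in("side","top"):
    d=shot(n); cv2.imwrite(f"pics/{n}1.png",d["img"][:,:,::-1])
s=cv2.imread("pics/side1.png")[110:270,225:400]; t=cv2.imread("pics/top1.png")[120:290,180:370]
cv2.imwrite("pics/c1.png",np.hstack([cv2.resize(s,(400,366),interpolation=2),cv2.resize(t,(400,366),interpolation=2)]))
E
```

```text
t: 6.38
ee_pos: [540.6, -299.8, 221.0]
orientation: [0.778, 2.612, -0.173]
ft_force: [0.5, -0.3, -2.3]
width: 63.9
grasp_force: 29.9
t: 6.8
ee_pos: [554.4, -171.8, 209.8]
orientation: [0.778, 2.612, -0.174]
ft_force: [0.2, -0.7, -1.8]
width: 64.1
grasp_force: 29.9
t: 7.22
ee_pos: [568.8, -44.1, 199.5]
orientation: [0.778, 2.611, -0.174]
ft_force: [0.6, 0.5, -2.2]
width: 64.2
grasp_force: 29.9
t: 7.55
ee_pos: [568.5, -44.7, 199.5]
orientation: [0.391, 2.897, -0.099]
ft_force: [-0.7, 0.0, -3.2]
width: 63.7
grasp_force: 29.9
t: 7.88
ee_pos: [568.7, -45.6, 199.7]
orientation: [-0.068, 3.132, -0.01]
ft_force: [0.7, -1.3, -1.7]
width: 63.8
grasp_force: 29.9
t 7.9 at [568.7 -45.6 199.7] F [ 0.7 -1.3 -1.7] w 63.8 g 29.9 q [-0.1   0.39  1.79 -0.01  0.95 -1.71]
trans [ 0.7  1.8 49.7] rows>=1.2 rot [-0.006  0.009 -0.013] rows>=0.1
```

View pics/c1.png

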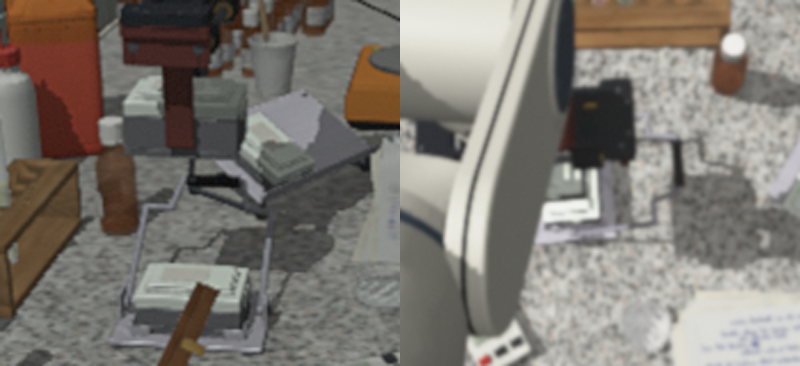

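The side crop shows the deep box held roughly level above the base box. The bottom edge of its face runs from full px (280,176) to (331,179). In the top view the arm hides most of it. I'll check its pitch and offset against the expected projection.

Run:
```python
from h import *
np.set_printoptions(precision=1,suppress=True)
g=np.array([493.3,-418.7,68.9]); Rg=Rn.from_rotvec([.776,2.61,-.173]).as_matrix()
lid=Rg.T@(DP-g); axes=Rg.T@np.c_[uu,ey,nn]; print("lid ctr in tool",lid); print("box axes in tool",axes.round(3).tolist())
o=ctrl.get_obs(); R=Rn.from_rotvec(o["orientation"]).as_matrix(); p=o["ee_pos"]
s=shot("side"); c=p+R@lid; A=R@axes; print("box axes world",A.round(3).tolist(),"lid ctr",c)
pts=[c+A@np.array(v) for v in((46,32,-46),(-46,32,-46),(46,32,0),(-46,32,0),(46,-32,0),(-46,-32,0))]
print(proj(s,pts))
im=s["img"]; x0,y0=265,130
k=cv2.resize(np.ascontiguousarray(im[y0:y0+70,x0:x0+80,::-1]),None,fx=8,fy=8,interpolation=2)
for q in proj(s,pts): cv2.circle(k,tuple(int(v) for v in (q-[x0,y0]+.5)*8),4,(0,0,255),1)
cv2.imwrite("pics/c2.png",k)
```

```text
lid ctr in tool [ -0.7  -0.5 -19.7]
box axes in tool [[-1.0, -0.004, 0.004], [-0.004, 1.0, -0.0], [-0.004, -0.0, -1.0]]
box axes world [[0.999, -0.036, -0.017], [0.036, 0.999, 0.007], [0.016, -0.007, 1.0]] lid ctr [570.8 -46.2 219.3]
[[278.6 175.7]
 [327.4 178.4]
 [277.6 152.2]
 [327.3 154.6]
 [285.7 141.8]
 [332.5 143.8]]
```

View pics/c2.png

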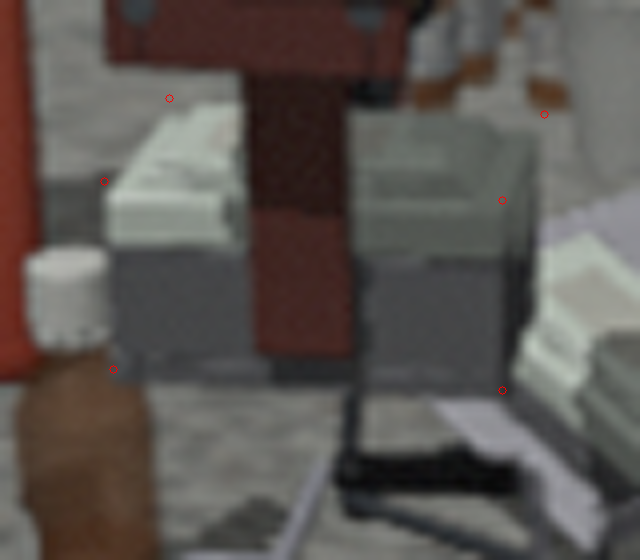

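The held box matches the prediction within about 1 mm in x and is nearly level, sitting about 2 mm lower in the grip than modelled. I'll make a small correction and descend.

```bash
python3 jog.py '[[1.4,2.3,20,-0.006,0,-0.021],[0,0,25,0,0,0],[0,0,25,0,0,0],[0,0,20,0,0,0],[0,0,12,0,0,0]]'
python3 jog.py '[[0,0,0,0,0,0],[0,0,0,0,0,0]]'
python3 - <<'E'
from h import *
plan((np.array([567.7,-43.6,72]),down(CY+np.pi/2)))
s=shot("side"); t=shot("top"); x0,y0=275,195
k=cv2.resize(np.ascontiguousarray(s["img"][y0:y0+75,x0:x0+75,::-1]),None,fx=7,fy=7,interpolation=2)
cv2.imwrite("pics/c3.png",k)
E
```

```text
t: 8.45
ee_pos: [567.4, -42.9, 95.3]
orientation: [-0.093, 3.13, -0.002]
ft_force: [-0.4, -0.4, -3.5]
width: 64.1
grasp_force: 29.9
t: 8.62
ee_pos: [569.1, -43.0, 97.4]
orientation: [-0.095, 3.129, -0.002]
ft_force: [-0.0, 0.1, -2.6]
width: 64.1
grasp_force: 29.9
t 8.6 at [569.1 -43.   97.4] F [-0.   0.1 -2.6] w 64.1 g 29.9 q [-0.1   0.54  1.84  0.    0.75 -1.73]
trans [ 1.7 -0.4 25.3] rows>=0.6 rot [-0.001  0.012  0.004] rows>=0.1
```

View pics/c3.png

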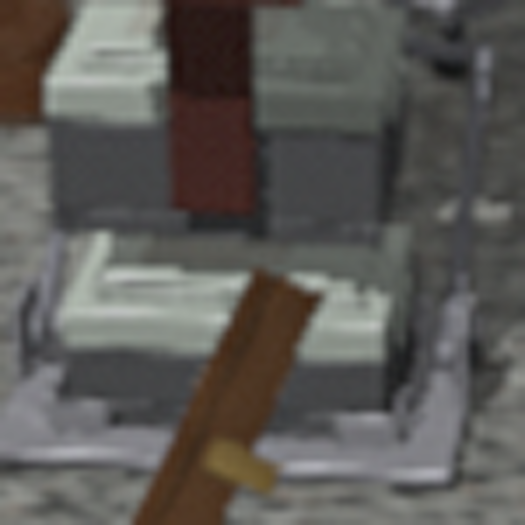

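The side crop shows the deep box right above the base box. Its bottom edge runs from crop x 53 to 388, and the base lid runs from 60 to 391. I'll compare that with the model.

Run:
```python
from h import *
np.set_printoptions(precision=1,suppress=True)
s=shot("side"); Rz=Rn.from_euler('z',CY).as_matrix()
f=lambda c,z:(proj(s,[np.array([*c,z])+Rz@np.array(v) for v in((46,32,0),(-46,32,0))])-[275,195]+.5)*7
print("base lid edge/ bottom",f((568.4,-44.1),44),f((568.4,-44.1),8))
for x,y in((568.4,-44.1),(569.8,-43.5)): print("deep bottom, lid",f((x,y),97.4+18-46),f((x,y),97.4+18))
```

```text
base lid edge/ bottom [[ 65.  307. ]
 [390.6 323.4]] [[ 71.6 419.2]
 [392.5 436.9]]
deep bottom, lid [[ 60.2 225.9]
 [389.2 241.3]] [[ 51.3  74.5]
 [386.7  88. ]]
deep bottom, lid [[ 54.7 226.5]
 [383.8 241.9]] [[ 45.7  75. ]
 [381.1  88.6]]
```

```bash
python3 jog.py '[[1,0,4,0,0,0],[0,0,4,0,0,0],[0,0,3,0,0,0],[0,0,3,0,0,0],[0,0,0,0,0,0]]'
python3 jog.py '[[0,0,2,0,0,0],[0,0,2,0,0,0],[0,0,0,0,0,0]]'
python3 jog.py '[[0,0,2,0,0,0],[0,0,0,0,0,0]]'
python3 jog.py '[[0,0,2,0,0,0],[0,0,0,0,0,0]]'
```

```text
t: 9.18
ee_pos: [568.4, -43.2, 82.7]
orientation: [-0.096, 3.129, -0.001]
ft_force: [0.8, 0.6, -2.5]
width: 64.3
grasp_force: 29.9
t: 9.43
ee_pos: [568.6, -43.2, 78.9]
orientation: [-0.096, 3.128, -0.001]
ft_force: [-0.5, -0.6, -3.0]
width: 64.1
grasp_force: 29.9
t: 9.6
ee_pos: [568.8, -43.2, 77.1]
orientation: [-0.096, 3.128, -0.001]
ft_force: [0.2, 0.3, -2.9]
width: 64.0
grasp_force: 29.9
t: 9.77
ee_pos: [568.8, -43.2, 75.1]
orientation: [-0.096, 3.128, -0.001]
ft_force: [-0.2, 0.5, -3.1]
width: 64.1
grasp_force: 29.9
```

```bash
python3 jog.py '[[0,0,1.5,0,0,0],[0,0,0,0,0,0]]'
python3 jog.py '[[0,0,1.5,0,0,0],[0,0,0,0,0,0]]'
python3 jog.py '[[0,0,1,0,0,0],[0,0,0,0,0,0]]'
```

```text
t: 9.93
ee_pos: [568.8, -43.2, 73.7]
orientation: [-0.096, 3.128, -0.001]
ft_force: [-0.3, -0.3, -3.0]
width: 63.6
grasp_force: 29.9
t: 10.1
ee_pos: [569.5, -43.3, 72.8]
orientation: [-0.096, 3.127, -0.002]
ft_force: [0.3, -0.3, 0.5]
width: 64.1
grasp_force: 30.0
t: 10.27
ee_pos: [569.6, -43.3, 72.6]
orientation: [-0.097, 3.127, -0.002]
ft_force: [-2.5, -0.3, 10.0]
width: 63.7
grasp_force: 30.0
```

```bash
python3 jog.py '[[0,0,1,0,0,0],[0,0,0,0,0,0]]'
```

```text
t: 10.43
ee_pos: [569.7, -43.3, 72.6]
orientation: [-0.097, 3.126, -0.002]
ft_force: [-5.5, 0.9, 21.4]
width: 63.7
grasp_force: 30.0
```

Run:
```python
from h import *
np.set_printoptions(precision=1,suppress=True)
s=shot("side"); Rz=Rn.from_euler('z',CY).as_matrix()
for lx in (30,20,-25,-35):
    q=[proj(s,[np.array([568.4,-44.1,z])+Rz@np.array((lx,32.,0))])[0] for z in(8,40,44,50,90,96)]
    c=int(round(q[2][0])); print("col",c,"rows z8,40,44,50,90,96",np.array(q)[:,1]); r0=205
    print(list(zip(range(r0,255),s["img"][r0:255,c,1].tolist())))
```

```text
col 292 rows z8,40,44,50,90,96 [254.8 240.6 238.8 236.  217.5 214.7]
[(205, 35), (206, 48), (207, 126), (208, 174), (209, 182), (210, 178), (211, 177), (212, 180), (213, 187), (214, 142), (215, 157), (216, 142), (217, 163), (218, 188), (219, 162), (220, 144), (221, 145), (222, 144), (223, 122), (224, 96), (225, 77), (226, 69), (227, 70), (228, 70), (229, 70), (230, 71), (231, 72), (232, 71), (233, 68), (234, 70), (235, 69), (236, 75), (237, 65), (238, 67), (239, 103), (240, 139), (241, 148), (242, 147), (243, 145), (244, 103), (245, 69), (246, 68), (247, 68), (248, 71), (249, 70), (250, 68), (251, 70), (252, 78), (253, 73), (254, 59)]
col 297 rows z8,40,44,50,90,96 [255.1 240.8 239.  236.3 217.8 214.9]
[(205, 39), (206, 38), (207, 82), (208, 149), (209, 153), (210, 144), (211, 126), (212, 145), (213, 129), (214, 123), (215, 174), (216, 170), (217, 174), (218, 141), (219, 97), (220, 88), (221, 89), (222, 113), (223, 127), (224, 114), (225, 85), (226, 70), (227, 69), (228, 69), (229, 70), (230, 71), (231, 71), (232, 69), (233, 72), (234, 70), (235, 69), (236, 70), (237, 73), (238, 70),
[... 748 characters left out ...]
), (249, 69), (250, 70), (251, 69), (252, 68), (253, 72), (254, 84)]
col 325 rows z8,40,44,50,90,96 [256.6 242.2 240.4 237.7 219.  216.2]
[(205, 144), (206, 120), (207, 99), (208, 99), (209, 99), (210, 97), (211, 97), (212, 106), (213, 103), (214, 97), (215, 96), (216, 100), (217, 97), (218, 99), (219, 98), (220, 91), (221, 87), (222, 87), (223, 87), (224, 87), (225, 68), (226, 61), (227, 70), (228, 71), (229, 71), (230, 70), (231, 69), (232, 70), (233, 71), (234, 68), (235, 69), (236, 70), (237, 75), (238, 81), (239, 65), (240, 68), (241, 133), (242, 150), (243, 146), (244, 144), (245, 151), (246, 119), (247, 74), (248, 66), (249, 69), (250, 71), (251, 71), (252, 66), (253, 66), (254, 123)]
```

Both ends show the deep box's bottom edge meeting the base lid edge (rows 239 and 240.5, against 238.8 and 240.4 expected), so it is seated. I'll relieve the push, release it and retreat.

```bash
python3 jog.py '[[0,0,-1.5,0,0,0],[0,0,0,0,0,0]]'
python3 jog.py '[[0,0,0,0,0,0],[0,0,0,0,0,0],[0,0,0,0,0,0],[0,0,0,0,0,0],[0,0,0,0,0,0]]' 88
python3 jog.py '[[0,0,-10,0,0,0],[0,0,-25,0,0,0],[0,0,-35,0,0,0],[0,0,-35,0,0,0],[0,0,-35,0,0,0]]'
python3 - <<'E'
from h import *
o=ctrl.get_obs();R=Rn.from_rotvec(o["orientation"]).as_matrix()
plan((o["ee_pos"],R),((520,-290,220),R),(SH+100*nn,RS),(SH-7*nn,RS))
d=shot("top"); im=d["img"].astype(int); w=((im[:,:,1]>196)).astype(np.uint8)
for c in blobs(w,(355,165,409,232),200)[:1]:
    P=cast(d,c.reshape(-1,2),org+[0,0,50]+nn*26,nn)-org; print(cv2.minAreaRect(np.float32(np.c_[P@uu,P@ey])))
E
```

```text
t: 10.65
ee_pos: [569.4, -43.2, 72.6]
orientation: [-0.096, 3.127, -0.002]
ft_force: [-1.9, 0.7, 10.4]
width: 64.1
grasp_force: 30.0
t: 11.07
ee_pos: [568.8, -43.2, 71.5]
orientation: [-0.096, 3.128, -0.001]
ft_force: [-0.0, 0.1, 0.4]
width: 87.5
grasp_force: 0.0
t: 11.48
ee_pos: [566.8, -43.1, 213.8]
orientation: [-0.096, 3.128, -0.001]
ft_force: [1.0, 0.4, -0.4]
width: 87.7
grasp_force: 0.0
t 11.5 at [566.8 -43.1 213.8] F [ 1.   0.4 -0.4] w 87.7 g 0.0 q [-0.1   0.37  1.79  0.    0.98 -1.73]
trans [0. 0. 0.] rows>=0.0 rot [0. 0. 0.] rows>=0.0
trans [  61.8 -243.6   -6.7] rows>=6.0 rot [0. 0. 0.] rows>=0.0
trans [  9.5 -19.1  61.5] rows>=1.6 rot [ 0.143 -0.409  0.633] rows>=6.1
trans [  0.  -0. 107.] rows>=2.6 rot [0. 0. 0.] rows>=0.0
((26.21845054626465, 59.23112106323242), (57.49346160888672, 78.696533203125), 2.551553249359131)
```

```bash
python3 jog.py '[[6.2,-24.4,-0.7,0,0,0],[6.2,-24.4,-0.7,0,0,0],[6.2,-24.4,-0.7,0,0,0],[6.2,-24.4,-0.7,0,0,0],[6.2,-24.4,-0.7,0,0,0]]'
python3 jog.py '[[6.2,-24.4,-0.7,0,0,0],[6.2,-24.4,-0.7,0,0,0],[6.2,-24.4,-0.7,0,0,0],[6.2,-24.4,-0.7,0,0,0],[6.2,-24.4,-0.7,0,0,0]]'
python3 jog.py '[[0,0,0,0.0179,-0.0511,0.0791],[0,0,0,0.0179,-0.0511,0.0791],[0,0,0,0.0179,-0.0511,0.0791],[0,0,0,0.0179,-0.0511,0.0791]]'
python3 jog.py '[[0,0,0,0.0179,-0.0511,0.0791],[0,0,0,0.0179,-0.0511,0.0791],[0,0,0,0.0179,-0.0511,0.0791],[0,0,0,0.0179,-0.0511,0.0791]]'
python3 - <<'E'
from h import *
np.set_printoptions(precision=1,suppress=True)
plan((SH+60*nn,RS),(SH-6*nn,RS))
s=shot("side"); L=np.array([(1,1),(1,-1),(-1,-1),(-1,1)])*[46,32]
im=s["img"].astype(int); print("pred",proj(s,SH+L[:,:1]*uu+L[:,1:]*ey))
w=((im[:,:,1]>150)&(im[:,:,1]-im[:,:,2]>=4)&(im[:,:,1]>=im[:,:,0]+3)).astype(np.uint8)
for c in blobs(w,(300,140,400,200),60): print(cv2.contourArea(c),cv2.boundingRect(c),cv2.approxPolyDP(c,2,True).reshape(-1,2).tolist())
E
```

```text
t: 11.95
ee_pos: [543.4, -167.9, 215.8]
orientation: [-0.097, 3.127, -0.002]
ft_force: [0.2, -0.9, -0.3]
width: 87.6
grasp_force: 0.0
t: 12.37
ee_pos: [519.8, -291.7, 218.9]
orientation: [-0.096, 3.128, -0.002]
ft_force: [-0.4, -0.7, -0.4]
width: 88.2
grasp_force: 0.0
t: 12.7
ee_pos: [520.1, -291.0, 218.9]
orientation: [0.38, 2.894, -0.095]
ft_force: [0.4, 1.2, 0.1]
width: 87.9
grasp_force: 0.0
t: 13.03
ee_pos: [520.1, -290.6, 219.1]
orientation: [0.785, 2.599, -0.173]
ft_force: [-0.3, -0.2, 0.0]
width: 87.8
grasp_force: 0.0
t 13.0 at [ 520.1 -290.6  219.1] F [-0.3 -0.2  0. ] w 87.8 g 0.0 q [-0.5  0.3  2.  -0.1  0.4 -1.4]
trans [ 22.2 -20.2  96.7] rows>=2.4 rot [-0.  0. -0.] rows>=0.0
trans [-0.  0. 66.] rows>=1.6 rot [0. 0. 0.] rows>=0.0
pred [[322.1 164. ]
 [339.6 157.8]
 [364.2 179.7]
 [346.9 186.8]]
506.0 (322, 159, 41, 29) [[322, 166], [345, 187], [362, 180], [338, 159]]
```

```bash
python3 jog.py '[[7.4,-6.7,32.2,0,0,0],[7.4,-6.7,32.2,0,0,0],[7.4,-6.7,32.2,0,0,0],[0,0,20,0,0,0],[0,0,15,0,0,0]]'
python3 jog.py '[[0,0,12,0,0,0],[0,0,9,0,0,0],[0,0,6,0,0,0],[0,0,0,0,0,0]]'
python3 - <<'E'
from h import *
plan((SH-6*nn,RS))
E
```

```text
t: 13.5
ee_pos: [538.3, -327.1, 87.5]
orientation: [0.78, 2.608, -0.173]
ft_force: [0.7, 0.2, -0.1]
width: 88.2
grasp_force: 0.0
t: 13.83
ee_pos: [548.5, -333.2, 64.5]
orientation: [0.78, 2.605, -0.173]
ft_force: [-0.5, 0.8, -0.5]
width: 87.6
grasp_force: 0.0
t 13.8 at [ 548.5 -333.2   64.5] F [-0.5  0.8 -0.5] w 87.6 g 0.0 q [-0.56  0.6   1.96 -0.07  0.15 -1.49]
trans [-0.6 -0.2  2.7] rows>=0.1 rot [-0.    -0.001  0.001] rows>=0.0
```

```bash
python3 jog.py '[[0,0,3,0,0,0],[0,0,0,0,0,0]]'
python3 jog.py '[[0,0,0,0,0,0],[0,0,0,0,0,0],[0,0,0,0,0,0],[0,0,0,0,0,0],[0,0,0,0,0,0]]' 50
python3 jog.py '[[0,0,0,0,0,0],[0,0,0,0,0,0],[0,0,0,0,0,0]]'
python3 - <<'E'
from h import *
o=ctrl.get_obs(); Rg=Rn.from_rotvec(o["orientation"]).as_matrix()
plan((SH-6*nn,RS)); print("lid in tool",(Rg.T@(SH-o["ee_pos"])).round(1),(Rg.T@np.c_[uu,ey,nn]).round(3).tolist())
E
python3 jog.py '[[0,0,-5,0,0,0],[0,0,-10,0,0,0],[0,0,-20,0,0,0],[0,0,-30,0,0,0],[0,0,-30,0,0,0]]'
python3 - <<'E'
from h import *
o=ctrl.get_obs();R=Rn.from_rotvec(o["orientation"]).as_matrix();Q=down(CY+np.pi/2)
plan((o["ee_pos"],R),(np.array([568.4,-44.1,220]),R),(np.array([568.4,-44.1,220]),Q))
E
```

```text
t: 14.0
ee_pos: [549.6, -333.9, 62.9]
orientation: [0.78, 2.604, -0.173]
ft_force: [0.2, 0.4, 0.1]
width: 88.1
grasp_force: 0.0
t: 14.42
ee_pos: [549.5, -333.8, 63.0]
orientation: [0.78, 2.604, -0.173]
ft_force: [-1.4, 1.1, 4.0]
width: 63.9
grasp_force: 30.0
t: 14.67
ee_pos: [549.5, -333.8, 62.9]
orientation: [0.78, 2.604, -0.173]
ft_force: [-1.8, 2.7, 5.4]
width: 64.2
grasp_force: 30.0
t 14.7 at [ 549.5 -333.8   62.9] F [-1.8  2.7  5.4] w 64.2 g 30.0 q [-0.56  0.6   1.96 -0.07  0.14 -1.48]
trans [-0.2 -0.2  0.7] rows>=0.0 rot [-0.  0.  0.] rows>=0.0
lid in tool [-0.2 -0.2 -5.3] [[-1.0, -0.0, -0.0], [-0.0, 1.0, -0.0], [0.0, -0.0, -1.0]]
t: 15.08
ee_pos: [514.3, -310.7, 148.7]
orientation: [0.782, 2.607, -0.172]
ft_force: [0.2, -0.9, -1.5]
width: 63.8
grasp_force: 29.9
t 15.1 at [ 514.3 -310.7  148.7] F [ 0.2 -0.9 -1.5] w 63.8 g 29.9 q [-0.56  0.4   2.03 -0.04  0.28 -1.51]
trans [0. 0. 0.] rows>=0.0 rot [0. 0. 0.] rows>=0.0
trans [  62.3  252.4 -107.4] rows>=6.7 rot [0. 0. 0.] rows>=0.0
trans [0. 0. 0.] rows>=0.0 rot [-0.138  0.418 -0.63 ] rows>=6.1
```

```bash
python3 jog.py '[[6.2,25.2,-10.7,0,0,0],[6.2,25.2,-10.7,0,0,0],[6.2,25.2,-10.7,0,0,0],[6.2,25.2,-10.7,0,0,0],[6.2,25.2,-10.7,0,0,0]]'
python3 jog.py '[[6.2,25.2,-10.7,0,0,0],[6.2,25.2,-10.7,0,0,0],[6.2,25.2,-10.7,0,0,0],[6.2,25.2,-10.7,0,0,0],[6.2,25.2,-10.7,0,0,0]]'
python3 jog.py '[[0,0,0,-0.0172,0.0522,-0.0787],[0,0,0,-0.0172,0.0522,-0.0787],[0,0,0,-0.0172,0.0522,-0.0787],[0,0,0,-0.0172,0.0522,-0.0787]]'
python3 jog.py '[[0,0,0,-0.0172,0.0522,-0.0787],[0,0,0,-0.0172,0.0522,-0.0787],[0,0,0,-0.0172,0.0522,-0.0787],[0,0,0,-0.0172,0.0522,-0.0787],[0,0,0,0,0,0]]'
python3 - <<'E'
from h import *
plan((np.array([568.4,-44.1,150]),down(CY+np.pi/2)))
E
```

```text
t: 15.5
ee_pos: [541.9, -177.4, 184.7]
orientation: [0.782, 2.604, -0.174]
ft_force: [0.8, 0.1, -1.9]
width: 63.7
grasp_force: 29.9
t: 15.92
ee_pos: [568.9, -44.2, 220.0]
orientation: [0.782, 2.604, -0.174]
ft_force: [0.9, -1.5, -1.0]
width: 63.8
grasp_force: 29.9
t: 16.25
ee_pos: [568.7, -44.8, 219.7]
orientation: [0.385, 2.899, -0.096]
ft_force: [-0.3, -0.5, -1.2]
width: 64.0
grasp_force: 29.9
t: 16.67
ee_pos: [570.4, -46.0, 219.8]
orientation: [-0.077, 3.133, -0.007]
ft_force: [0.5, -0.4, -0.8]
width: 63.8
grasp_force: 29.9
t 16.7 at [570.4 -46.  219.8] F [ 0.5 -0.4 -0.8] w 63.8 g 29.9 q [-0.1   0.37  1.77 -0.    1.   -1.72]
trans [ 2.5  2.3 69.7] rows>=1.7 rot [-0.005  0.008 -0.008] rows>=0.1
```

```bash
python3 jog.py '[[2.1,2.7,20,-0.005,0.004,-0.008],[0,0,25,0,0,0],[0,0,20,0,0,0],[0,0,12,0,0,0],[0,0,10,0,0,0]]'
python3 jog.py '[[0,0,0,0,0,0],[0,0,0,0,0,0]]'
python3 - <<'E'
from h import *
np.set_printoptions(precision=1,suppress=True)
plan((np.array([568.8,-43.7,112]),down(CY+np.pi/2)))
s=shot("side"); x0,y0=270,170; z=ctrl.get_obs()["ee_pos"]
Rz=Rn.from_euler('z',CY).as_matrix()
f=lambda c,z:(proj(s,[np.array([*c,z])+Rz@np.array(v) for v in((46,32,0),(-46,32,0))])-[x0,y0]+.5)*7
k=cv2.resize(np.ascontiguousarray(s["img"][y0:y0+85,x0:x0+80,::-1]),None,fx=7,fy=7,interpolation=2)
print("deep bottom/lid",f((568.9,-43.9),44),f((568.9,-43.9),90)); L=z[2]+5
print("shal bottom/lid",f((z[0]+.2,z[1]-.2),L-26),f((z[0]+.2,z[1]-.2),L))
cv2.imwrite("pics/c4.png",k)
E
```

```text
t: 17.08
ee_pos: [566.9, -42.9, 131.2]
orientation: [-0.084, 3.137, -0.001]
ft_force: [0.4, -0.7, -0.9]
width: 64.0
grasp_force: 29.9
t: 17.25
ee_pos: [568.0, -43.1, 132.5]
orientation: [-0.085, 3.136, -0.001]
ft_force: [-0.3, 0.3, -1.1]
width: 64.2
grasp_force: 29.9
t 17.2 at [568.  -43.1 132.5] F [-0.3  0.3 -1.1] w 64.2 g 29.9 q [-0.1  0.5  1.8 -0.   0.8 -1.7]
trans [-0.7 -0.6 20.5] rows>=0.5 rot [-0.  0. -0.] rows>=0.0
deep bottom/lid [[ 98.1 482.2]
 [423.7 498.6]] [[ 89.3 334. ]
 [421.1 348.6]]
shal bottom/lid [[ 85.  261.7]
 [420.2 275.5]] [[ 79.9 173.8]
 [418.6 186.3]]
```

View pics/c4.png

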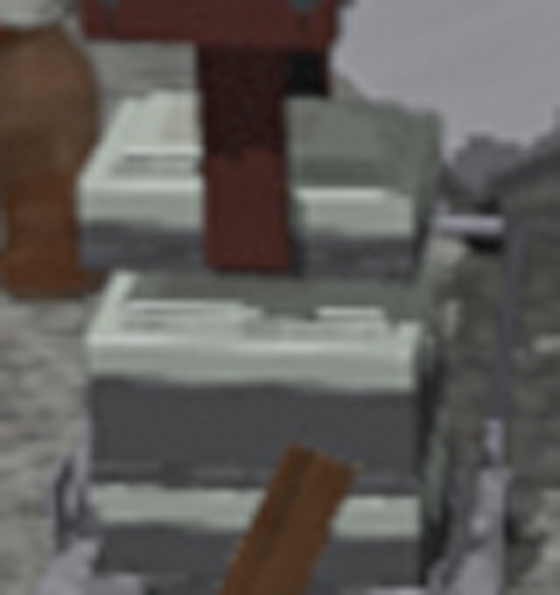

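The crop shows the deep box seated on the base with no gap. The shallow box is held level above it, its bottom edge at crop x 82–418 and the deep lid at 87–421, so they are aligned to within half a millimetre. I'll descend slowly.

```bash
python3 jog.py '[[0,-0.4,4,0,0,0],[0,0,4,0,0,0],[0,0,3,0,0,0],[0,0,2,0,0,0],[0,0,0,0,0,0]]'
python3 jog.py '[[0,0,1.5,0,0,0],[0,0,1.5,0,0,0],[0,0,0,0,0,0]]'
python3 jog.py '[[0,0,1.5,0,0,0],[0,0,0,0,0,0]]'
python3 jog.py '[[0,0,1.5,0,0,0],[0,0,0,0,0,0]]'
```

```text
t: 17.72
ee_pos: [567.9, -43.6, 118.9]
orientation: [-0.086, 3.136, -0.001]
ft_force: [-0.1, 0.0, -0.9]
width: 64.1
grasp_force: 29.9
t: 17.97
ee_pos: [568.1, -43.6, 116.1]
orientation: [-0.086, 3.136, -0.001]
ft_force: [-1.1, -0.1, -2.5]
width: 64.0
grasp_force: 29.9
t: 18.13
ee_pos: [568.1, -43.6, 114.6]
orientation: [-0.086, 3.136, -0.001]
ft_force: [0.1, -0.2, -0.9]
width: 64.1
grasp_force: 29.9
t: 18.3
ee_pos: [568.1, -43.6, 113.1]
orientation: [-0.086, 3.136, -0.001]
ft_force: [0.2, -0.4, -1.5]
width: 63.9
grasp_force: 29.9
```

```bash
python3 jog.py '[[0,0,1,0,0,0],[0,0,0,0,0,0]]'
python3 jog.py '[[0,0,1,0,0,0],[0,0,0,0,0,0]]'
```

```text
t: 18.47
ee_pos: [568.3, -43.6, 112.6]
orientation: [-0.086, 3.136, -0.001]
ft_force: [-0.3, 0.1, 1.8]
width: 63.9
grasp_force: 29.9
t: 18.63
ee_pos: [568.4, -43.6, 112.5]
orientation: [-0.086, 3.135, -0.001]
ft_force: [-4.5, -0.1, 11.4]
width: 63.9
grasp_force: 29.9
```

```bash
python3 jog.py '[[0,0,1,0,0,0],[0,0,0,0,0,0]]'
```

```text
t: 18.8
ee_pos: [568.6, -43.6, 112.2]
orientation: [-0.087, 3.135, -0.002]
ft_force: [-5.4, 1.7, 18.4]
width: 63.8
grasp_force: 29.9
```

Run:
```python
from h import *
np.set_printoptions(precision=1,suppress=True)
s=shot("side"); Rz=Rn.from_euler('z',CY).as_matrix()
for lx in (35,28,-28,-38):
    q=[proj(s,[np.array([568.8,-43.9,z])+Rz@np.array((lx,32.,0))])[0] for z in(44,80,90,96,116)]
    c=int(round(q[2][0])); print("col",c,"rows z44,80,90,96,116",np.array(q)[:,1])
    print(list(zip(range(196,246),s["img"][196:246,c,1].tolist())))
```

```text
col 288 rows z44,80,90,96,116 [238.7 222.1 217.5 214.6 205.1]
[(196, 177), (197, 173), (198, 173), (199, 172), (200, 176), (201, 173), (202, 167), (203, 149), (204, 150), (205, 171), (206, 173), (207, 154), (208, 144), (209, 146), (210, 152), (211, 118), (212, 75), (213, 67), (214, 68), (215, 82), (216, 73), (217, 70), (218, 136), (219, 147), (220, 144), (221, 145), (222, 145), (223, 109), (224, 74), (225, 67), (226, 70), (227, 71), (228, 69), (229, 71), (230, 70), (231, 71), (232, 70), (233, 71), (234, 70), (235, 70), (236, 79), (237, 72), (238, 73), (239, 132), (240, 152), (241, 147), (242, 145), (243, 152), (244, 119), (245, 75)]
col 291 rows z44,80,90,96,116 [238.8 222.3 217.6 214.8 205.3]
[(196, 178), (197, 180), (198, 178), (199, 178), (200, 176), (201, 181), (202, 154), (203, 136), (204, 139), (205, 168), (206, 184), (207, 163), (208, 145), (209, 143), (210, 145), (211, 105), (212, 69), (213, 67), (214, 75), (215, 81), (216, 71), (217, 73), (218, 135), (219, 150), (220, 146), (221, 145), (222, 145), (223, 120), (224, 94), (225, 76), (226, 69), (227, 68), (228, 69), (229, 71), 
[... 751 characters left out ...]
240, 79), (241, 146), (242, 157), (243, 147), (244, 143), (245, 145)]
col 326 rows z44,80,90,96,116 [240.5 223.8 219.1 216.3 206.6]
[(196, 97), (197, 97), (198, 93), (199, 93), (200, 95), (201, 97), (202, 96), (203, 93), (204, 90), (205, 96), (206, 113), (207, 178), (208, 167), (209, 147), (210, 145), (211, 145), (212, 123), (213, 98), (214, 79), (215, 68), (216, 65), (217, 60), (218, 60), (219, 75), (220, 146), (221, 156), (222, 147), (223, 144), (224, 151), (225, 117), (226, 74), (227, 64), (228, 70), (229, 71), (230, 71), (231, 70), (232, 70), (233, 69), (234, 70), (235, 70), (236, 72), (237, 78), (238, 82), (239, 71), (240, 73), (241, 132), (242, 150), (243, 148), (244, 145), (245, 153)]
```

The skirt edges line up at both ends (rows 218 and 219.5; lid edge at 206.5), so the shallow box is fully seated. I'll release it, retreat and find the bail handle again.

```bash
python3 jog.py '[[0,0,-2,0,0,0],[0,0,0,0,0,0]]'
python3 jog.py '[[0,0,0,0,0,0],[0,0,0,0,0,0],[0,0,0,0,0,0],[0,0,0,0,0,0],[0,0,0,0,0,0]]' 88
python3 jog.py '[[0,0,-10,0,0,0],[0,0,-20,0,0,0],[0,0,-30,0,0,0],[0,0,-25,0,0,0],[0,0,0,0,0,0]]'
python3 - <<'E'
from h import *
np.set_printoptions(precision=1,suppress=True)
d=shot("top"); s=shot("side"); c=[]
for q,roi in((d,(300,178,325,215)),(s,(300,178,336,200))):
    m=(q["img"].max(2)<75).astype(np.uint8)
    for k in blobs(m,roi,10): print(cv2.contourArea(k),cv2.minAreaRect(k))
o=ctrl.get_obs();R=Rn.from_rotvec(o["orientation"]).as_matrix(); Q=down(CY+np.pi/2)
plan(((575.2,-171.6,195),R),((575.2,-171.6,82.5),Q))
E
```

```text
t: 19.02
ee_pos: [568.6, -43.6, 112.8]
orientation: [-0.086, 3.135, -0.001]
ft_force: [0.2, 1.1, -2.4]
width: 64.2
grasp_force: 30.0
t: 19.43
ee_pos: [568.2, -43.6, 112.1]
orientation: [-0.086, 3.136, -0.001]
ft_force: [-0.4, -0.2, -1.1]
width: 87.3
grasp_force: 0.0
t: 19.85
ee_pos: [570.8, -43.8, 202.9]
orientation: [-0.086, 3.127, -0.003]
ft_force: [0.9, 0.2, -0.2]
width: 88.2
grasp_force: 0.0
51.5 ((311.5, 196.0), (20.0, 3.0), 90.0)
126.0 ((318.7743225097656, 185.51373291015625), (25.168561935424805, 14.032469749450684), 2.8624050617218018)
t 19.9 at [568.5 -43.6 198.8] F [-0.2 -0.4 -0.9] w 87.8 g 0.0 q [-0.1  0.4  1.8  0.   0.9 -1.7]
trans [   0.3 -128.2    3.9] rows>=3.1 rot [0. 0. 0.] rows>=0.0
trans [  0.8   0.1 112.5] rows>=2.7 rot [-0.  0. -0.] rows>=0.1
```

```bash
python3 jog.py '[[0,-26,0,0,0,0],[0,-26,0,0,0,0],[0,-26,0,0,0,0],[0,-26,0,0,0,0],[0,-24.5,0,0,0,0]]' 50
python3 jog.py '[[0,0,25,0,0,0],[0,0,25,0,0,0],[0,0,20,0,0,0],[0,0,15,0,0,0],[0,0,15,0,0,0]]'
python3 jog.py '[[0,0,10,0,0,0],[0,0,6,0,0,0],[0,0,0,0,0,0]]'
python3 - <<'E'
from h import *
plan(((575.2,-171.6,82.5),down(CY+np.pi/2)))
d=shot("top")
for k in blobs((d["img"].max(2)<75).astype(np.uint8),(300,178,325,215),10): print(cv2.contourArea(k),cv2.minAreaRect(k))
E
```

```text
t: 20.37
ee_pos: [573.9, -172.8, 195.9]
orientation: [-0.086, 3.138, 0.0]
ft_force: [-0.3, 0.1, 0.3]
width: 57.8
grasp_force: 0.0
t: 20.78
ee_pos: [573.7, -171.5, 94.7]
orientation: [-0.086, 3.139, 0.001]
ft_force: [0.2, 0.3, 0.5]
width: 49.9
grasp_force: 0.0
t: 21.03
ee_pos: [574.2, -171.5, 79.6]
orientation: [-0.086, 3.139, 0.001]
ft_force: [-0.5, -0.5, 0.8]
width: 49.8
grasp_force: 0.0
t 21.0 at [ 574.2 -171.5   79.6] F [-0.5 -0.5  0.8] w 49.8 g 0.0 q [-0.31  0.6   1.77  0.    0.76 -1.94]
trans [-1.  -0.2 -2.9] rows>=0.1 rot [ 0.001  0.002 -0.002] rows>=0.0
```

```bash
python3 jog.py '[[-1,0,-2,0,0,0],[0,0,0,0,0,0],[0,0,0,0,0,0],[0,0,0,0,0,0],[0,0,0,0,0,0]]' 0
python3 jog.py '[[0,0,0,0,0,0],[0,0,0,0,0,0],[0,0,0,0,0,0],[0,0,0,0,0,0],[0,0,0,0,0,0]]'
python3 - <<'E'
from h import *
H=np.array([568.,-44.2,20]); o=ctrl.get_obs(); p=o["ee_pos"]; print(p,o["width"])
yc=np.array([-np.sin(CY),np.cos(CY),0]); r=p+[0,0,2]-H; h=-(r@yc); print("h",h,"v",r[2],"rad",np.hypot(h,r[2]),"ang",np.arctan2(r[2],h))
th=np.arctan2(r[2],h); g=np.linspace(th,np.pi/2,13); Y=-143*np.cos(g); Z=143*np.sin(g)
print(np.c_[g[1:],np.diff(Y),-np.diff(Z)].round(2))
E
```

```text
t: 21.5
ee_pos: [576.6, -171.9, 83.9]
orientation: [-0.086, 3.135, -0.001]
ft_force: [-0.3, -1.2, -0.2]
width: 20.6
grasp_force: 0.0
t: 21.92
ee_pos: [576.3, -170.0, 82.8]
orientation: [-0.085, 3.136, 0.003]
ft_force: [3.5, 8.3, -3.6]
width: 11.3
grasp_force: 30.0
[ 576.3199645  -170.02321389   82.81481863] 11.294100866037102
h 126.09285063373434 v 64.81481862888953 rad 141.77576554135436 ang 0.47480418339287916
[[  0.57   6.49 -11.33]
 [  0.66   7.5  -10.69]
 [  0.75   8.44  -9.96]
 [  0.84   9.32  -9.15]
 [  0.93  10.11  -8.26]
 [  1.02  10.82  -7.3 ]
 [  1.11  11.44  -6.29]
 [  1.21  11.97  -5.22]
 [  1.3   12.39  -4.1 ]
 [  1.39  12.72  -2.96]
 [  1.48  12.93  -1.78]
 [  1.57  13.04  -0.6 ]]
```

Handle gripped (11.3 mm). Now I'll swing it along the arc.

```bash
python3 jog.py '[[0,6.5,-11.3,0,0,0],[0,7.5,-10.7,0,0,0],[0,0,0,0,0,0]]'
python3 jog.py '[[0,8.4,-10,0,0,0],[0,9.3,-9.2,0,0,0],[0,0,0,0,0,0]]'
```

```text
t: 22.17
ee_pos: [575.4, -155.7, 105.8]
orientation: [-0.087, 3.136, 0.002]
ft_force: [2.3, 5.1, -6.6]
width: 11.4
grasp_force: 30.0
t: 22.42
ee_pos: [574.5, -138.3, 125.3]
orientation: [-0.087, 3.136, 0.001]
ft_force: [2.2, 3.9, -4.9]
width: 11.2
grasp_force: 30.0
```

```bash
python3 jog.py '[[0,10.1,-8.3,0,0,0],[0,10.8,-7.3,0,0,0],[0,0,0,0,0,0]]'
python3 jog.py '[[0,11.4,-6.3,0,0,0],[0,12,-5.2,0,0,0],[0,0,0,0,0,0]]'
python3 jog.py '[[0,12.4,-4.1,0,0,0],[0,12.7,-3,0,0,0],[0,0,0,0,0,0]]'
python3 - <<'E'
from h import *
plan(((568-0,-44.2,161),down(CY+np.pi/2)))
E
```

```text
t: 22.67
ee_pos: [573.4, -117.6, 141.7]
orientation: [-0.088, 3.135, -0.001]
ft_force: [0.9, 1.4, -0.7]
width: 11.2
grasp_force: 30.0
t: 22.92
ee_pos: [572.2, -95.0, 153.6]
orientation: [-0.088, 3.134, -0.002]
ft_force: [-2.3, -3.0, 7.3]
width: 11.1
grasp_force: 30.0
t: 23.17
ee_pos: [571.2, -69.9, 160.6]
orientation: [-0.088, 3.133, -0.002]
ft_force: [-0.7, -1.5, 10.1]
width: 11.0
grasp_force: 30.0
t 23.2 at [571.2 -69.9 160.6] F [-0.7 -1.5 10.1] w 11.0 g 30.0 q [-0.14  0.45  1.8  -0.    0.88 -1.77]
trans [ 1.7 25.9 -0.4] rows>=0.6 rot [-0.001  0.007 -0.001] rows>=0.1
```

```bash
python3 jog.py '[[0,9,-3,0,0,0],[0,9,-1,0,0,0],[0,0,0,0,0,0]]'
python3 jog.py '[[0,5,0,0,0,0],[0,0,0,0,0,0]]'
python3 jog.py '[[0,3,0,0,0,0],[0,0,0,0,0,0]]'
```

```text
t: 23.42
ee_pos: [570.1, -51.8, 163.6]
orientation: [-0.087, 3.134, -0.001]
ft_force: [2.5, -1.5, 5.5]
width: 11.3
grasp_force: 30.0
t: 23.58
ee_pos: [569.9, -47.3, 163.5]
orientation: [-0.087, 3.134, -0.001]
ft_force: [2.0, -0.6, 5.6]
width: 11.2
grasp_force: 30.0
t: 23.75
ee_pos: [569.7, -44.7, 163.5]
orientation: [-0.087, 3.134, -0.001]
ft_force: [2.2, -1.4, 5.8]
width: 11.0
grasp_force: 30.0
```

```bash
python3 jog.py '[[0,1.5,0,0,0,0],[0,0,0,0,0,0]]'
python3 jog.py '[[0,1.5,0,0,0,0],[0,0,0,0,0,0]]'
python3 jog.py '[[0,1,0,0,0,0],[0,0,0,0,0,0]]'
```

```text
t: 23.92
ee_pos: [569.7, -43.4, 163.4]
orientation: [-0.086, 3.134, -0.001]
ft_force: [2.6, -2.0, 5.9]
width: 11.1
grasp_force: 30.0
t: 24.08
ee_pos: [569.7, -43.2, 163.4]
orientation: [-0.087, 3.134, -0.005]
ft_force: [2.1, -8.7, 4.7]
width: 11.1
grasp_force: 30.0
t: 24.25
ee_pos: [569.7, -43.2, 163.4]
orientation: [-0.087, 3.134, -0.007]
ft_force: [1.9, -12.9, 5.5]
width: 11.2
grasp_force: 30.0
```

```bash
python3 jog.py '[[0,-1.5,0,0,0,0],[0,0,0,0,0,0]]'
python3 jog.py '[[0,0,0,0,0,0],[0,0,0,0,0,0],[0,0,0,0,0,0],[0,0,0,0,0,0]]' 50
python3 jog.py '[[0,0,-6,0,0,0],[0,0,-10,0,0,0],[0,0,-20,0,0,0],[0,0,-30,0,0,0],[0,0,-30,0,0,0]]'
python3 jog.py '[[30,0,-20,0,0,0],[30,0,-5,0,0,0],[30,0,0,0,0,0],[20,0,0,0,0,0],[0,0,0,0,0,0]]'
python3 - <<'E'
from h import *
plan()
d=shot("top"); s=shot("side")
a=cv2.resize(np.ascontiguousarray(s["img"][140:300,190:420,::-1]),(400,278),interpolation=2)
b=cv2.resize(np.ascontiguousarray(d["img"][130:290,180:410,::-1]),(400,278),interpolation=2)
cv2.imwrite("pics/fin.png",np.hstack([a,b]))
E
```

```text
t: 24.42
ee_pos: [569.7, -43.3, 163.4]
orientation: [-0.086, 3.134, -0.002]
ft_force: [2.4, -6.5, 5.3]
width: 11.3
grasp_force: 30.0
t: 24.75
ee_pos: [568.0, -42.0, 162.1]
orientation: [-0.086, 3.138, 0.0]
ft_force: [0.0, -0.9, -0.7]
width: 34.4
grasp_force: 0.0
t: 25.17
ee_pos: [567.9, -42.2, 260.0]
orientation: [-0.086, 3.137, -0.0]
ft_force: [0.7, -0.4, 0.0]
width: 50.0
grasp_force: 0.0
t: 25.58
ee_pos: [455.0, -48.2, 284.0]
orientation: [-0.086, 3.137, -0.001]
ft_force: [-0.2, -0.1, 0.3]
width: 49.9
grasp_force: 0.0
t 25.6 at [455.  -48.2 284. ] F [-0.2 -0.1  0.3] w 49.9 g 0.0 q [-0.13  0.11  1.94  0.    1.08 -1.76]
```

View pics/fin.png

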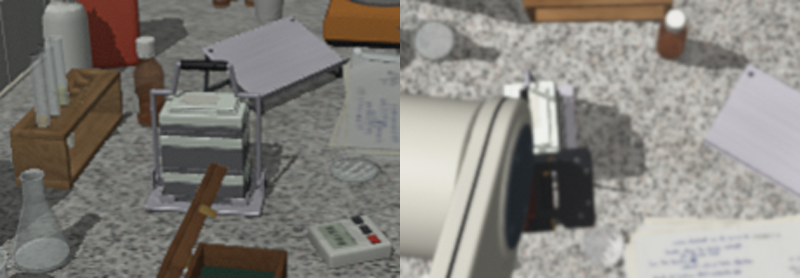

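The side view shows the full column, the bail upright with its handle at about full px (308,177), and the bystanders in place. I'll check the handle's angle numerically.

Run:
```python
from h import *
np.set_printoptions(precision=1,suppress=True)
s=shot("side"); yc=np.array([-np.sin(CY),np.cos(CY),0])
for k in blobs((s["img"].max(2)<60).astype(np.uint8),(285,165,335,190),10): print(cv2.contourArea(k),cv2.minAreaRect(k))
for a in(1.57,1.5,1.4): print(a,proj(s,[np.array([568.5,-44,20])-yc*143*np.cos(a)+[0,0,143*np.sin(a)]]))
```

```text
127.5 ((306.4615173339844, 177.80767822265625), (23.852109909057617, 16.91835594177246), 33.690067291259766)
1.57 [[307.6 176.5]]
1.5 [[308.5 174.9]]
1.4 [[309.7 173.1]]
```

The handle is at row 177.5, which matches the upright prediction of 176.5. I'm handing the job in.

```bash
python3 -c "
from workcell import ctrl
print(ctrl.close_job())"
```

```text
the job is handed in; nothing more can be done
None
```

The deep box and then the shallow box are seated on the base box, the bail is swung up to its stop and released, the bystanders looked undisturbed in the final view, and the job was handed in at about 26 s of the 72 s allowed (no verdict was returned).

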